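# Weigh the locked tin on the camper's beam scale

## Task

Find out how full the locked tin is: lift it upright by the grip on its lid and set it down gently and flat in the middle of the beam scale's round platform, then slide the poise along the notched beam until the pointer comes to rest on the centre mark of the end plate. Let go of everything, and leave the bowls, pan and tongs where they are.

Things in the scene. Friction and masses are not known exactly. Their poses are not given: they have to be found in the camera images.
- scale: Low grey beam scale, fixed to the counter; base 110 (x) by 460 (y) by 30 mm high. Origin on the counter under the base's centre; x and y run along its sides, z up. The beam lies along y over x = 0; its pivot is at y = -70 mm, 100 mm up, between cheeks that reach 117 mm up. The load platform is at y = -160 mm, the long notched arm runs to +y.
- centre_mark (a point): Middle of the black centre mark, a band 12 mm high across the white end plate, 100 mm up. The plate, 30 mm wide (y), 4 mm thick (x), from the base up to 157 mm, is fixed at scale y = +210 mm, 12 to 16 mm to the -x side of the beam's middle plane.
- pointer_tip (a point): Tip of the thin dark pointer (4 mm thick) at the beam's +y end, 305 mm from the pivot, on the +x side of the end plate. 100 mm up when centred.
- beam (a joint): Beam tilt, rad. 0: level, pointer centred. Positive: pointer high, load too heavy, the poise must go out (+y of the scale). Negative: pointer low. Stops at -0.1 and 0.1. Left alone it rests within about 1.5 s (centring spring, damper). Between the stops 10 mm of poise outward changes it by about -0.04 rad, with or without the tin. An empty platform balances with the poise at 0.
- poise (a joint): Position of the steel poise along the beam, m: 0 innermost (60 mm from the pivot) to 0.18 outermost; grows toward the pointer (+y of the scale). It slides with about 2.5 N of friction and stays where it is left; the notches, 10 mm apart, are only marks and do not catch. The tin's unknown weight (0.41 to 0.58 kg) balances somewhere from 0.07 to 0.175.
- poise_fin (a point): Point on the poise's upright grip fin, 16 mm below its top, 30 mm above its foot; 144 mm up with the beam level. Fin: 16 mm thick along the beam (y), 36 mm wide (x), 46 mm high. Under it the steel block, 30 mm long (y), 33 mm wide, 44 mm high, rides around the beam (8 mm thick, 20 mm high). Axes as the scale's, tilting with the beam. Pinch or push the fin along y.
- platform_top (a point): Centre of the upper face of the round steel load platform: diameter 124 mm, 5 mm thick, flat, no rim. 60 mm up with the beam level. It is fixed to the beam, 90 mm from the pivot, and tilts with it: 9 mm higher at beam -0.1, 9 mm lower at beam +0.1, where it sinks when the tin is put on before the poise is moved. Axes as the scale's, tilting with the beam.
- tin_centre (a point): Loose round metal tin, mid-height of its axis: 53.5 mm above its underside, 53.5 mm below its grip's top. Diameter 96 mm (lid 100), lid top 75 mm above the underside; two catches at tin's +x and -x reach 56 mm from the axis, 78 mm up. Upright wooden grip bar amid the lid: 12 mm thick (tin's x), 60 long (y), 32 high: pinch along tin's x. Stands left or right of the scale.
- bowl_a: Lilac hard plastic bowl, diameter 124 mm, 50 mm high, on the other side of the scale from the tin. Origin: centre of its underside. Leave alone.
- bowl_b: Same lilac bowl, beyond the scale. Leave alone.
- pan: Aluminium frying pan, diameter 200 mm, 42 mm high, handle 150 mm to its -y, beyond the scale. Origin: centre of its underside. Leave alone.
- tongs: Steel tongs lying flat, 220 mm long along their x, beyond the scale. Leave alone.
Things that resemble listed ones, but are neither listed nor needed, are in the scene too. Of the things that look like the part that bears tin_centre, the middle-sized one is meant.

How it is judged:
On the way:
1. the tin stands flat on the middle of the platform, let go (horizontal distance between tin_centre and platform_top below 0.025 m and z of tin_centre in the frame of platform_top between 0.049 and 0.058 m and angle between the z axis of tin_centre and the z axis of platform_top, either way round below 0.06 rad and contact force between the fingers and tin below 0.1 N), for 0.2 s.
At the end, for the whole second after the job is handed in: The tin stands flat on the platform, its axis within 25 mm of the platform's centre, let go; the beam is at rest (under 0.03 rad/s) within 0.023 rad of level, that is with the pointer's tip within 7 mm of the middle of the centre mark. Bowls, pan and tongs have not been moved by more than 40 mm (horizontal distance between tin_centre and platform_top below 0.025 m and z of tin_centre in the frame of platform_top between 0.049 and 0.058 m and angle between the z axis of tin_centre and the z axis of platform_top, either way round below 0.06 rad and value of joint beam between -0.023 and 0.023 rad and velocity of joint beam between -0.03 and 0.03 rad/s); the robot touches nothing.
It fails at once if a bowl, the pan or the tongs are moved by more than 40 mm (distance of any of bowl_a, bowl_b, pan, tongs from where it was at the start of the episode above 0.04 m).
It fails at once if the tin is tipped by more than 0.5 rad (angle between tin_centre's own z axis and vertical above 0.5 rad).
It fails at once if the tin is dropped or pressed hard on the platform (over 45 N) (contact force between tin and beam above 45 N).
It also fails if it takes over 72 s, if anything falls off the work surface, if the arm or the gripper's body presses on something with over 40 N, if the wrist force passes 120 N, or if a joint passes its speed limit or range.

## Robot

A 7-joint arm with a two-finger parallel gripper is mounted at the origin on the work surface. World frame = base frame: x ahead of the robot, y to its left, z up, the work surface at z = 0. Lengths are in m, angles in rad, forces in N, time in s.
With the tool pointing down it reaches from about 0.425 to 0.925 m from the base axis. Payload 6.8 kg.
Tool frame: the origin (TCP) lies between the finger pads; the fingertips stand 14 mm ahead of it and the grasp point (between the pads) lies 5 mm behind it; z points along the fingers, y is the line along which they close (so a half turn about z gives the same grasp; the last joint's range is limited). The gripper opens to 88 mm and grips with 3 to 60 N. Pads are 20 mm wide; open, the fingers measure 115 mm over their backs; the gripper's body (75 mm by 178 mm) begins 61 mm behind the grasp point.
Start: joints at [1.093, 0.477, 0.022, 1.555, -0.011, 1.109, -0.083], TCP at [0.244, -0.629, 0.237] pointing down, gripper open.
Joint ranges: [-2.96, 2.96], [-0.34, 2.1], [-1.41, 1.46], [0.24, 2.44], [-1.37, 4.51], [0.17, 1.92], [-2.96, 2.96]. Speed limits (rad/s): [2.39, 2.39, 3.14, 3.14, 3.14, 3.14, 3.14].

## Interface

Orientations are given as a unit quaternion [x, y, z, w].
In Python, from bench import robot gives the robot as it stands.
- The arm moves only by the tool play_rows, never from a script. Its argument "moves" is a list of rows, each a list of 4 numbers: the shift along the tool's x, y, z in mm, then the turn about the tool's z in degrees. In form: [[tx, ty, tz, roll], ...]. A call has 1 to 10 rows; each row shifts and turns the commanded pose from where the row before left it, along the tool's axes as they then stand; what a row does not reach is not made up. A row lasts 1/8 s, in which the tool goes at most 62.5 mm and 10.7 degrees, less where a joint would pass 70% of its speed; a pose out of reach is approached as far as the arm can. A call with a gripper value outside its range is refused whole. "gripper" is the opening, from 0 (shut) to 1 (fully open), set as the call begins (left out, the last holds). The fingers move at their own pace and stop on an object; "grip_force" is the grip in N (left out, the last holds). Time passes only in rows, so rows that do not move let the fingers close. It gives the time, the measured TCP pose, the force, the opening and the grip force at its end, in the units of the state.
- robot.state(): the state, without advancing time (a new reading comes with each control period).
- robot.camera(name): name is "scene" or "top"; returns a dict with "color" (480x640x3 uint8, red, green, blue), "fx", "fy", "cx", "cy" (pixels), "k1" (the pictures are not rectified: a ray, as slopes to the right and down, at radius r is drawn at 1 + k1 r^2 times it, then the intrinsics apply), "rvec" (rotation vector, rad) and "tvec" (3), from world to camera coordinates, as OpenCV has them. Camera axes: x right, y down, z forward; pixel columns grow to the right and rows downward; lengths in m; the calibration is good to about 2 mm. A picture is of the moment at which its call begins. There is no depth.
- robot.job_done(): hands the job in; it is judged then, once.
The state is a dict: "time_s": time; "qpos": joint angles; "qvel": joint speeds; "joint_efforts": joint torques, N m; "tcp_pos": TCP position; "tcp_rot": TCP orientation; "ft_force": force on the tool from outside, world axes, zero at the start; "ft_torque": the same for the moment, N m; "grip_width": finger opening in m; "grip_force": force on a finger pad.
Only numpy, scipy, OpenCV 4.12 (cv2) and the standard library are available. Lean on these libraries where they do the work, as an engineer would, in place of code of your own. Each camera call takes 0.05 s, during which the arm holds its last target. There are 200 camera calls.

## Working session

There is one attempt and no reset: what is moved stays moved. The work goes in short steps, Python scripts to look and compute and a tool call to move; the robot and the scene stay as the last step left them, time stands still between calls to the robot, and variables do not carry over. Pictures are saved under pics/ and viewed, at most 10 in all, crops included, and the job is handed in when it is done.

Besides the shell and the picture viewer there is one more tool, called after "Call:" by a JSON object that holds its "op" and its "data". play_rows: Moves the arm, as the interface text tells. Its arguments: {"type":"object","properties":{"moves":{"type":"array","items":{"type":"array","items":{"type":"number"}}},"gripper":{"type":"number"},"grip_force":{"type":"number"}},"required":["moves"]}

```bash
mkdir -p pics
cat > h.py <<'E'
import numpy as np, cv2
from bench import robot
def cam(n,f=None):
    c=robot.camera(n)
    if f: cv2.imwrite('pics/'+f,c['color'][:,:,::-1])
    return c
def ray(c,u,v):
    x,y=(u-c['cx'])/c['fx'],(v-c['cy'])/c['fy']
    rd=np.hypot(x,y); r=rd
    for _ in range(20): r=rd/(1+c['k1']*r*r)
    s=r/rd if rd>0 else 1
    R=cv2.Rodrigues(np.array(c['rvec'],float))[0]; t=np.array(c['tvec'],float).ravel()
    return -R.T@t, R.T@np.array([x*s,y*s,1])
def onz(c,u,v,z):
    o,d=ray(c,u,v); return o+d*(z-o[2])/d[2]
def proj(c,P):
    R=cv2.Rodrigues(np.array(c['rvec'],float))[0]; p=R@np.array(P,float)+np.array(c['tvec'],float).ravel()
    x,y=p[:2]/p[2]; s=1+c['k1']*(x*x+y*y)
    return np.round([c['fx']*x*s+c['cx'],c['fy']*y*s+c['cy']],1)
E
python3 - <<'E'
from h import *
for n in('top','scene'):
    c=cam(n,n+'0.png'); print(n,{k:np.round(v,3) for k,v in c.items() if k!='color'}, ray(c,320,240))
s=robot.state(); print(s['time_s'],s['tcp_pos'],s['tcp_rot'],s['grip_width'])
E
```

```text
top {'fx': np.float64(490.491), 'fy': np.float64(490.491), 'cx': np.float64(310.957), 'cy': np.float64(237.406), 'k1': np.float64(-0.088), 'rvec': array([ 2.185, -2.137,  0.129]), 'tvec': array([-0.071,  0.588,  1.392])} (array([ 0.42182091, -0.05799528,  1.45162609]), array([ 0.11297699, -0.01832267, -0.99361379]))
scene {'fx': np.float64(448.095), 'fy': np.float64(448.095), 'cx': np.float64(326.04), 'cy': np.float64(245.854), 'k1': np.float64(-0.022), 'rvec': array([ 1.552,  1.781, -0.879]), 'tvec': array([ 0.105, -0.252,  1.542])} (array([1.39510469, 0.05524828, 0.70928148]), array([-0.8064546 , -0.10325914, -0.58251256]))
0.1 [ 0.24375742 -0.62889799  0.23579614] [ 9.82953921e-01  1.83850265e-01 -2.08233377e-04 -7.91063904e-04] 0.08743504330740974
```

View pics/top0.png

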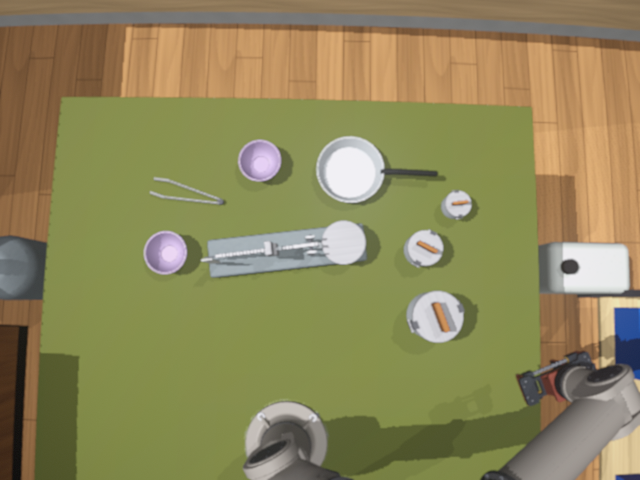

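View pics/scene0.png

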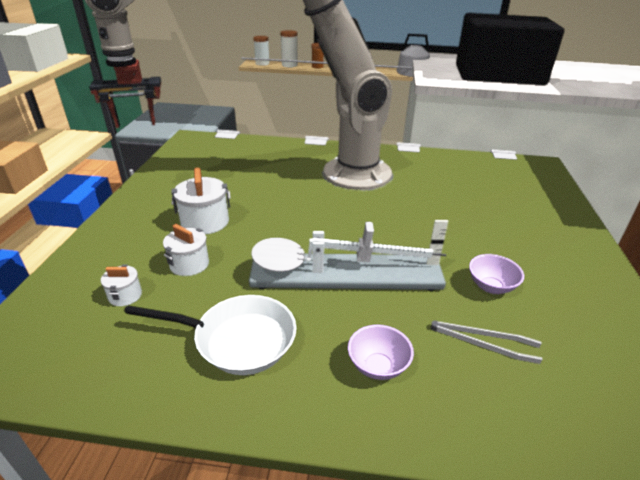

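Tin candidates (top view): small (457,205), middle (425,248), large (437,317). The middle-sized one is meant, so I choose (425,248). The scale platform is at (344,243), the poise near (268,249) and the pointer end near (205,261). Next I measure and check in a close crop.

Run:
```python
from h import *
c=cam('top'); im=c['color']; hsv=cv2.cvtColor(im,cv2.COLOR_RGB2HSV)
m=cv2.inRange(hsv,(3,110,90),(18,255,255)); sub=np.zeros_like(m); sub[180:345,395:480]=m[180:345,395:480]
cs,_=cv2.findContours(sub,0,1)
for k in cs:
    if cv2.contourArea(k)<15: continue
    r=cv2.minAreaRect(k); b=cv2.boxPoints(r)
    w=np.array([onz(c,*p,.1)[:2] for p in b]); ctr=w.mean(0)
    e=[w[1]-w[0],w[2]-w[1]]; L=max(e,key=np.linalg.norm)
    print('grip',np.round(r[0]),ctr.round(4),'len',[round(float(np.linalg.norm(x)),3) for x in e],'long-dir deg',np.degrees(np.arctan2(L[1],L[0])).round(1))
# base: grey-blue
print('base hsv',hsv[265,240],hsv[266,300],'platform',hsv[243,344])
g=cv2.inRange(hsv,(90,25,60),(125,120,220)); s2=np.zeros_like(g); s2[220:285,195:375]=g[220:285,195:375]
pts=cv2.findNonZero(s2); k=max(cv2.findContours(s2,0,1)[0],key=cv2.contourArea)
b=cv2.boxPoints(cv2.minAreaRect(k)); print('base px',b.round(1).tolist()); w=np.array([onz(c,*p,.03)[:2] for p in b]); print(w.round(4), w.mean(0))
print([np.linalg.norm(w[i]-w[i-1]).round(3) for i in range(4)])
big=lambda x0,y0,x1,y1,s:cv2.resize(im[y0:y1,x0:x1],None,fx=s,fy=s,interpolation=cv2.INTER_CUBIC)
A=big(195,215,395,285,4); B=big(395,215,475,285,4); B=cv2.copyMakeBorder(B,0,0,0,480,0)
cv2.imwrite('pics/c1.png',np.vstack([A,B])[:,:,::-1])
```

```text
grip [441. 317.] [ 0.3702 -0.4187] len [0.019, 0.082] long-dir deg -159.0
grip [427. 247.] [ 0.5629 -0.3807] len [0.01, 0.056] long-dir deg -115.5
grip [460. 203.] [ 0.6908 -0.4751] len [0.038, 0.006] long-dir deg -82.2
base hsv [103  24 151] [102  25 153] platform [120   6 225]
base px [[237.0, 264.0], [237.5, 262.1000061035156], [242.39999389648438, 263.3999938964844], [241.89999389648438, 265.20001220703125]]
[[0.5078 0.1554]
 [0.5134 0.1543]
 [0.5101 0.1397]
 [0.5046 0.1409]] [0.50897402 0.14757863]
[np.float64(0.015), np.float64(0.006), np.float64(0.015), np.float64(0.006)]
```

View pics/c1.png

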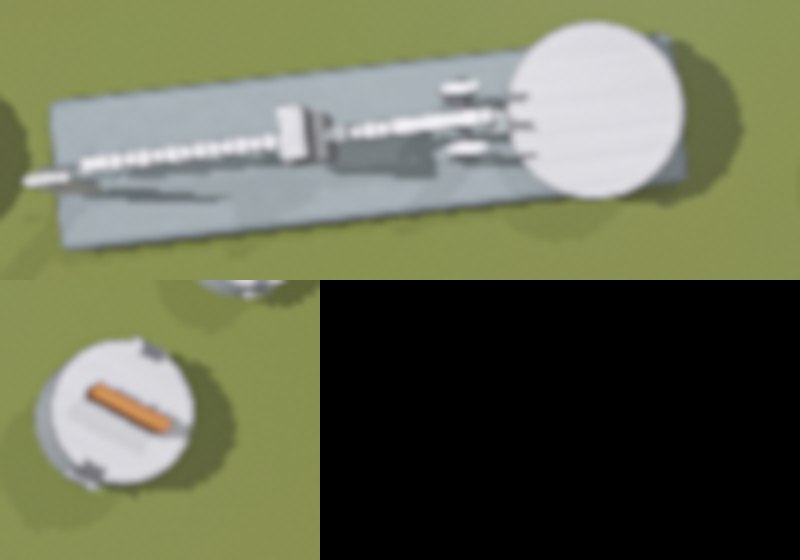

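The crop shows the middle tin with its orange bar centred at about (427.7,247) and its catches at (433,232) and (418,263). The scale base corners are (208,240.5), (211,277), (366,260) and (362.5,224). The platform centre is at (344.2,242.5) and the poise near (268,248), well out, so the beam is probably at its low stop.

Run:
```python
from h import *
c=cam('top'); s=cam('scene')
w=np.array([onz(c,*p,.03)[:2] for p in [(208,240.5),(211,277),(366,260),(362.5,224)]])
print(w.round(4),[np.linalg.norm(w[i]-w[i-1]).round(3) for i in range(4)])
O=w.mean(0); ey=(w[0]+w[1]-w[2]-w[3]); ey/=np.linalg.norm(ey); ex=np.array([ey[1],-ey[0]])
print('O',O,'y dir deg',np.degrees(np.arctan2(ey[1],ey[0])))
np.save('scale.npy',np.array([O,ex,ey]))
for z in(.051,.06,.069): 
    P=onz(c,344.25,242.5,z)[:2]; print('platform',z,P.round(4),((P-O)@ex).round(4),((P-O)@ey).round(4))
print('expected',O-.16*ey)
print('grip',onz(c,427.5,247.2,.107))
P=onz(c,195+291/4,215+132/4,.158)[:2]-O; print('poise scale xy',P@ex,P@ey,'p=',P@ey+.07-.06)
T=O-.0*ex+ey*(-.07+.303)
for b in(-.1,0,.1):
    print(b,'ptr scene',proj(s,[*(O+ey*(-.07+.305*np.cos(b))),.1+.305*b]),'plat',proj(s,[*(O-ey*.16),.06-.09*b]))
cv2.imwrite('pics/s1.png',cv2.resize(s['color'][205:295,245:455],None,fx=3.8,fy=3.8,interpolation=2)[:,:,::-1])
```

```text
[[ 0.5746  0.2433]
 [ 0.4683  0.2297]
 [ 0.528  -0.2191]
 [ 0.6335 -0.2079]] [np.float64(0.455), np.float64(0.107), np.float64(0.453), np.float64(0.106)]
O [0.55106882 0.01152036] y dir deg 97.50609749335008
platform 0.051 [ 0.5754 -0.1537] 0.0026 -0.1669
platform 0.06 [ 0.5744 -0.153 ] 0.0017 -0.1662
platform 0.069 [ 0.5734 -0.1524] 0.0008 -0.1655
expected [ 0.57196989 -0.14710859]
grip [ 0.56132814 -0.38099178  0.107     ]
poise scale xy -0.000733574048068898 0.045124200461232646 p= 0.05512420046123265
-0.1 ptr scene [445.  254.2] plat [279. 252.]
0 ptr scene [448.  243.8] plat [279.2 255.1]
0.1 ptr scene [449.7 233.1] plat [279.3 258.1]
```

View pics/s1.png

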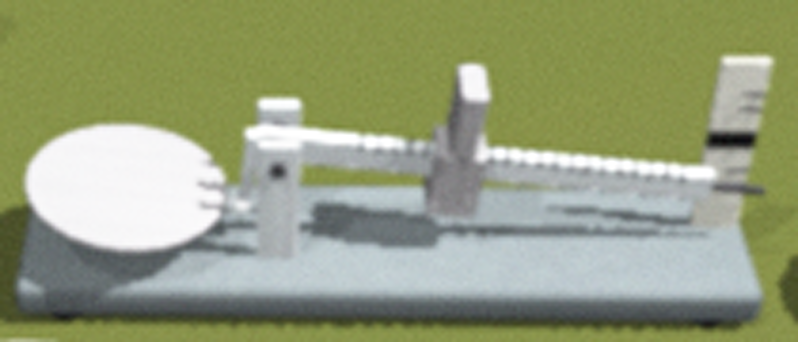

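Close crop: the pointer tip is at about (446,255), below the black mark at (437,241), so the beam is at -0.1. The poise is at about 0.05. I now move above the middle tin.

Call:
{"op": "play_rows", "data": {"moves": [[55.1, -16.6, 0, 0], [55.1, -16.6, 0, 0], [55.1, -16.6, 0, 0], [55.1, -16.6, 0, 0], [55.1, -16.6, 0, 0], [55.1, -16.6, 0, 0], [55.1, -16.6, 0, 0], [0, 0, 0, -8.7], [0, 0, 0, -8.7], [0, 0, 0, -8.7]], "gripper": 0.5}}

```text
time_s: 1.5
tcp_pos: [0.5616, -0.3815, 0.2364]
tcp_rot: [0.915, 0.403, -0.0, -0.0]
ft_force: [-0.3, 0.6, 0.3]
grip_width: 0.0441
grip_force: 0.0
```

Call:
{"op": "play_rows", "data": {"moves": [[0, 0, 20, -8.6], [0, 0, 30, -8.6], [0, 0, 30, 0], [0, 0, 0, 0], [0, 0, 0, 0]]}}

```text
time_s: 2.12
tcp_pos: [0.5622, -0.3819, 0.1578]
tcp_rot: [0.846, 0.533, 0.0, 0.001]
ft_force: [0.0, 0.9, 1.3]
grip_width: 0.0438
grip_force: 0.0
```

Run:
```python
from h import *
from scipy.spatial.transform import Rotation as R
c=cam('top'); s=cam('scene'); st=robot.state(); Rm=R.from_quat(st['tcp_rot']).as_matrix()
print(st['time_s'],st['tcp_pos'],st['grip_width'],Rm.round(3).tolist(),np.degrees(np.arctan2(Rm[1,1],Rm[0,1])))
print('scene proj tcp, tips', proj(s,st['tcp_pos']),proj(s,st['tcp_pos']+Rm[:,2]*.014), 'grip top est',proj(s,[.5613,-.381,.107]))
a=cv2.resize(s['color'][190:290,130:230],None,fx=4,fy=4,interpolation=2);b=cv2.resize(c['color'][200:300,375:475],None,fx=4,fy=4,interpolation=2)
cv2.imwrite('pics/s2.png',np.hstack([a,b])[:,:,::-1])
```

```text
2.225 [ 0.56252612 -0.38211957  0.1584092 ] 0.0438848250209677 [[0.431, 0.902, 0.002], [0.902, -0.431, -0.001], [-0.0, 0.003, -1.0]] -25.518563450009793
scene proj tcp, tips [178.4 209.3] [179.4 214.4] grip top est [182.8 227.5]
```

View pics/s2.png

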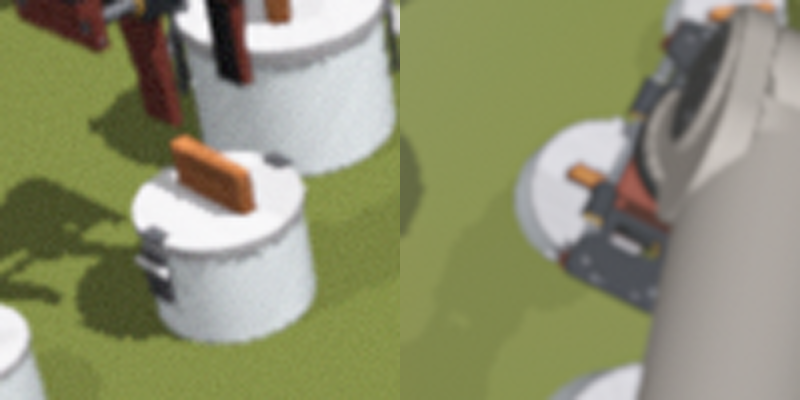

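The crop shows the fingers above the middle tin's bar (bar top centre about (183,229) in the scene view, predicted (183,227.5)). They are aligned well enough, so I descend and grip.

Call:
{"op": "play_rows", "data": {"moves": [[1, 1, 25, 0], [0, 0, 25, 0], [0, 0, 15, 0], [0, 0, 1, 0], [0, 0, 0, 0]]}}

```text
time_s: 2.85
tcp_pos: [0.5635, -0.3815, 0.0917]
tcp_rot: [0.846, 0.533, 0.0, 0.001]
ft_force: [-0.2, -0.4, 0.3]
grip_width: 0.0437
grip_force: 0.0
```

Call:
{"op": "play_rows", "data": {"moves": [[0, 0, 0, 0], [0, 0, 0, 0], [0, 0, 0, 0], [0, 0, 0, 0], [0, 0, 0, 0], [0, 0, 0, 0]], "gripper": 0.0, "grip_force": 25}}

```text
time_s: 3.6
tcp_pos: [0.5636, -0.3813, 0.091]
tcp_rot: [0.846, 0.534, 0.0, 0.001]
ft_force: [1.9, -1.2, 1.2]
grip_width: 0.0119
grip_force: 25.0
```

Call:
{"op": "play_rows", "data": {"moves": [[0, 0, -10, 0], [0, 0, -25, 0], [0, 0, -25, 0], [0, 0, -25, 0], [0, 0, -15, 0], [0, 0, 0, 0], [0, 0, 0, 0], [0, 0, 0, 0]]}}

```text
time_s: 4.6
tcp_pos: [0.5622, -0.3808, 0.1893]
tcp_rot: [0.846, 0.534, -0.001, -0.001]
ft_force: [-0.1, 0.5, -5.1]
grip_width: 0.0117
grip_force: 25.0
```

Held, with a weight of about 5 N. Next I carry it over the platform.

Call:
{"op": "play_rows", "data": {"moves": [[15, -6, 0, 0], [35, -15, 0, 0], [42, -18, 0, 0], [42, -18, 0, 0], [40, -17, 0, 0], [27, -11, 0, 0], [13, -5, 0, 0], [0, 0, 0, 0], [0, 0, 0, 0], [0, 0, 0, 0]]}}

```text
time_s: 5.85
tcp_pos: [0.5736, -0.151, 0.1905]
tcp_rot: [0.846, 0.533, -0.0, 0.0]
ft_force: [-0.7, -0.5, -4.3]
grip_width: 0.0115
grip_force: 25.0
```

Run:
```python
from h import *
s=cam('scene'); st=robot.state()
print(st['time_s'],st['tcp_pos'],st['ft_force'],st['grip_width'])
b=st['tcp_pos']-np.array([0,0,.0925]) ; print('tin bottom ctr',proj(s,b),'lid top ctr',proj(s,b+[0,0,.075]),'platform',proj(s,[.573,-.152,.069]))
cv2.imwrite('pics/s3.png',cv2.resize(s['color'][165:305,220:420],None,fx=4,fy=4,interpolation=2)[:,:,::-1])
```

```text
5.9 [ 0.57371371 -0.15071648  0.19055498] [-0.626294   -0.54097646 -3.20194333] 0.011636762050356301
tin bottom ctr [276.8 242.4] lid top ctr [275.3 215. ] platform [276.9 252.1]
```

View pics/s3.png

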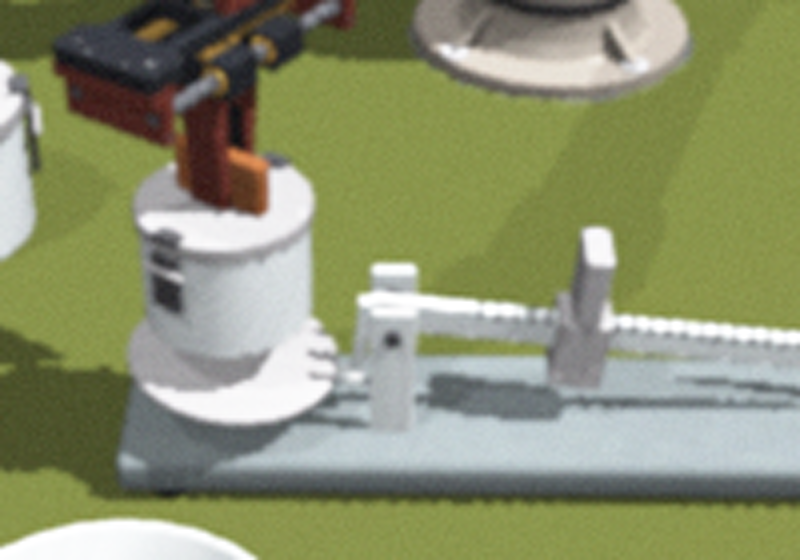

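The tin is over the platform; lid centre at about (276,216.5), platform centre at about (278,252), within a few mm. I lower it.

Call:
{"op": "play_rows", "data": {"moves": [[2.7, -1.3, 8, 0], [0, 0, 10, 0], [0, 0, 5, 0], [0, 0, 3, 0], [0, 0, 2, 0], [0, 0, 2, 0], [0, 0, 2, 0], [0, 0, 2, 0], [0, 0, 0, 0]]}}

```text
time_s: 7.02
tcp_pos: [0.5741, -0.1462, 0.1566]
tcp_rot: [0.846, 0.534, 0.0, 0.0]
ft_force: [-0.1, 1.6, -2.8]
grip_width: 0.0117
grip_force: 25.0
```

Call:
{"op": "play_rows", "data": {"moves": [[0, 0, 2, 0], [0, 0, 2, 0], [0, 0, 2, 0], [0, 0, 2, 0], [0, 0, 0, 0], [0, 0, 0, 0]]}}

```text
time_s: 7.78
tcp_pos: [0.5738, -0.1462, 0.1489]
tcp_rot: [0.846, 0.534, -0.0, -0.0]
ft_force: [-1.5, 0.9, 1.8]
grip_width: 0.0117
grip_force: 25.0
```

Call:
{"op": "play_rows", "data": {"moves": [[0, 0, 1, 0], [0, 0, 0, 0], [0, 0, 0, 0], [0, 0, 0, 0], [0, 0, 0, 0], [0, 0, 0, 0]], "grip_force": 3}}

```text
time_s: 8.52
tcp_pos: [0.5738, -0.1464, 0.1476]
tcp_rot: [0.846, 0.533, -0.0, 0.0]
ft_force: [0.3, -1.3, -0.6]
grip_width: 0.0121
grip_force: 3.0
```

Call:
{"op": "play_rows", "data": {"moves": [[0, 0, 0, 0], [0, 0, 0, 0], [0, 0, 0, 0], [0, 0, 0, 0], [0, 0, 0, 0], [0, 0, 0, 0]], "gripper": 0.5}}

```text
time_s: 9.28
tcp_pos: [0.5739, -0.1462, 0.1477]
tcp_rot: [0.846, 0.534, 0.0, -0.0]
ft_force: [-1.3, -0.2, 0.5]
grip_width: 0.044
grip_force: 0.0
```

Call:
{"op": "play_rows", "data": {"moves": [[0, 0, -10, 0], [0, 0, -25, 0], [0, 0, -35, 0], [0, 0, -30, 0], [0, 0, 0, 0], [0, 0, 0, 0], [0, 0, 0, 0], [0, 0, 0, 0]]}}

```text
time_s: 10.28
tcp_pos: [0.5734, -0.1462, 0.2467]
tcp_rot: [0.846, 0.534, -0.001, -0.001]
ft_force: [0.4, 0.1, -0.5]
grip_width: 0.0439
grip_force: 0.0
```

Run:
```python
from h import *
s=cam('scene'); st=robot.state()
print(st['time_s'],st['tcp_pos'],st['ft_force'],st['grip_width'])
O,ex,ey=np.load('scale.npy')
for b in (-.1,-.05,0,.05,.1): print(b,'ptr',proj(s,[*(O+ey*(-.07+.305*np.cos(b))),.1+.305*b]))
cv2.imwrite('pics/s4.png',cv2.resize(s['color'][175:305,250:450],None,fx=4,fy=4,interpolation=2)[:,:,::-1])
```

```text
10.325 [ 0.573538   -0.146198    0.24688006] [0.77732201 0.29275658 0.62958728] 0.043838832827467894
-0.1 ptr [445.  254.2]
-0.05 ptr [446.6 249.1]
0 ptr [448.  243.8]
0.05 ptr [449.  238.5]
0.1 ptr [449.7 233.1]
```

View pics/s4.png

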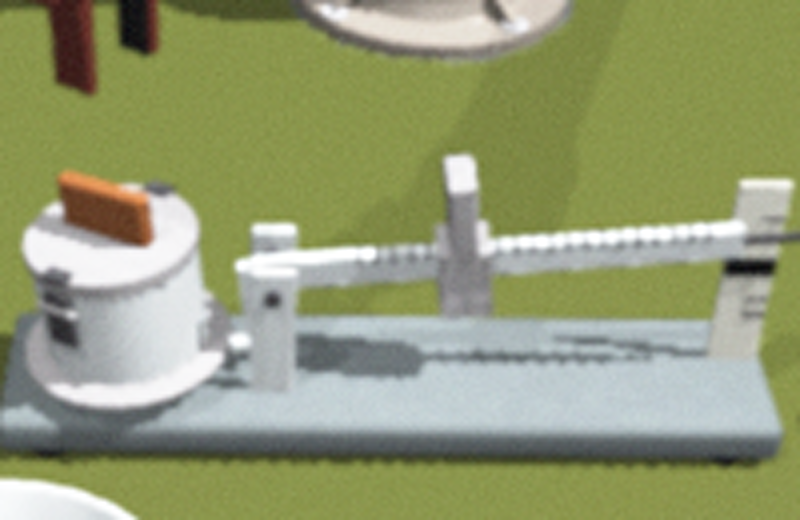

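The tin stands flat on the platform and is free. The beam is at +0.1 (pointer tip about (450,234), above the mark at (437,242)). The fin top is at about (365,215.5). I'll straddle the fin loosely and push it outward.

```bash
cat >> h.py <<'E'
O,ex,ey=np.load('scale.npy')
def finp(c,u,v,b):   # p from fin-top pixel, beam plane x=0
    o,d=ray(c,u,v); t=((O-o[:2])@ex)/(d[:2]@ex); P=o+d*t; y=(P[:2]-O)@ey
    return (y+.07+.06*np.sin(b))/np.cos(b)-.06, P
E
python3 - <<'E'
from h import *
s=cam('scene'); p,P=finp(s,365,215.5,.1); print('p',p,P,'expected ztop',.1+.0597+(.06+p)*.0998)
st=robot.state()
# fin mid at z=.156 height
h=.156-.1-(.06+p)*.1
F=O+ey*(-.07+(.06+p)*.995-h*.0998); d=F-st['tcp_pos'][:2]
print('fin at z.156',F,'d world',d); print('after roll57: tx',d@[.9914,.1305],'ty',d@[.1305,-.9914]); print(st['qpos'])
E
```

```text
p 0.05195988292529319 [0.54644308 0.04662747 0.17451542] expected ztop 0.17087359631594426
fin at z.156 [0.54624477 0.04813256] d world [-0.02738969  0.19434594]
after roll57: tx -0.0017919932529313024 ty -0.19624891484487603
[ 0.38968714  0.3516065  -0.31252925  1.73114564  0.12025929  1.07865101
 -0.40720633]
```

Call:
{"op": "play_rows", "data": {"moves": [[0, 0, 0, 9.5], [0, 0, 0, 9.5], [0, 0, 0, 9.5], [0, 0, 0, 9.5], [0, 0, 0, 9.5], [0, 0, 0, 9.5], [0, 0, 0, 0]]}}

```text
time_s: 11.25
tcp_pos: [0.5738, -0.1461, 0.2474]
tcp_rot: [0.998, 0.066, -0.0, 0.0]
ft_force: [0.7, 0.6, 0.4]
grip_width: 0.0438
grip_force: 0.0
```

Call:
{"op": "play_rows", "data": {"moves": [[-2, -16, 0, 0], [0, -40, 0, 0], [0, -45, 0, 0], [0, -45, 0, 0], [0, -35, 0, 0], [0, -15, 0, 0], [0, 0, 20, 0], [0, 0, 10, 0], [0, 0, 0, 0], [0, 0, 0, 0]], "gripper": 0.45}}

```text
time_s: 12.5
tcp_pos: [0.5467, 0.0473, 0.2181]
tcp_rot: [0.998, 0.065, 0.0, 0.0]
ft_force: [0.9, 0.3, 0.6]
grip_width: 0.0396
grip_force: 0.0
```

Run:
```python
from h import *
s=cam('scene'); st=robot.state()
print(st['time_s'],st['tcp_pos'],st['grip_width'],proj(s,st['tcp_pos']))
cv2.imwrite('pics/s5.png',cv2.resize(s['color'][165:295,270:470],None,fx=4,fy=4,interpolation=2)[:,:,::-1])
```

```text
12.55 [0.54680968 0.04747732 0.21825033] 0.0394247046073449 [366.8 198.6]
```

View pics/s5.png

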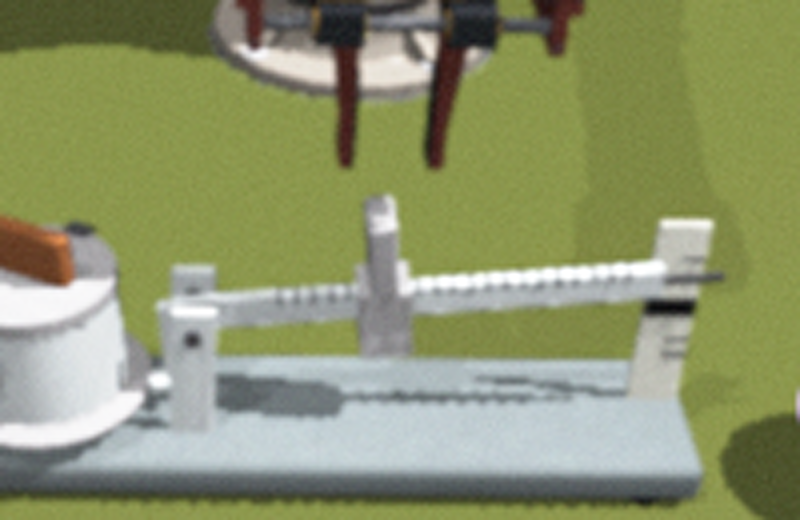

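The fingers (gap centre about (367,205)) stand over the fin top (365,214), with a clearance of about 10 mm per side. I go down and push it outward to about 0.09.

Call:
{"op": "play_rows", "data": {"moves": [[0, 4, 30, 0], [0, 0, 25, 0], [0, 0, 7, 0], [0, 0, 0, 0], [0, -8, 0, 0], [0, -8, 0, 0], [0, -8, 0, 0], [0, -8, 0, 0], [0, -8, 0, 0], [0, -8, 0, 0]]}}

```text
time_s: 13.8
tcp_pos: [0.5406, 0.0919, 0.1556]
tcp_rot: [0.998, 0.065, 0.0, 0.0]
ft_force: [2.2, -2.1, -1.2]
grip_width: 0.0392
grip_force: 1.5
```

Call:
{"op": "play_rows", "data": {"moves": [[0, -6, 0, 0], [0, 0, 0, 0], [0, 6, 0, 0], [0, 6, 0, 0], [0, 0, 0, 0], [0, 0, 0, 0], [0, 0, 0, 0], [0, 0, 0, 0], [0, 0, 0, 0], [0, 0, 0, 0]]}}

```text
time_s: 15.05
tcp_pos: [0.5414, 0.0855, 0.1557]
tcp_rot: [0.998, 0.065, -0.0, -0.0]
ft_force: [-0.3, 0.2, -0.2]
grip_width: 0.0398
grip_force: 0.0
```

Run:
```python
from h import *
s=cam('scene'); st=robot.state()
print(st['time_s'],st['tcp_pos'],st['ft_force'],proj(s,st['tcp_pos']))
cv2.imwrite('pics/s6.png',cv2.resize(s['color'][165:295,270:470],None,fx=4,fy=4,interpolation=2)[:,:,::-1])
# pointer: dark pixels beyond plate right edge
g=s['color'].astype(int).sum(2)[215:275,425:470]; np.set_printoptions(linewidth=250)
m=g[:,22:27].mean(1); print((m.argmin()+215), m.astype(int))
```

```text
15.1 [0.54139624 0.0855097  0.15564465] [-0.3588957   0.23905051 -0.35290358] [381.8 222.9]
240 [327 330 331 334 356 420 436 405 378 370 357 356 357 351 342 330 331 335 338 332 327 333 335 338 291 267 309 346 355 351 351 364 370 367 369 367 362 359 362 359 356 353 350 350 334 335 332 338 340 338 350 341 353 365 368 372 369 370 374 368]
```

View pics/s6.png

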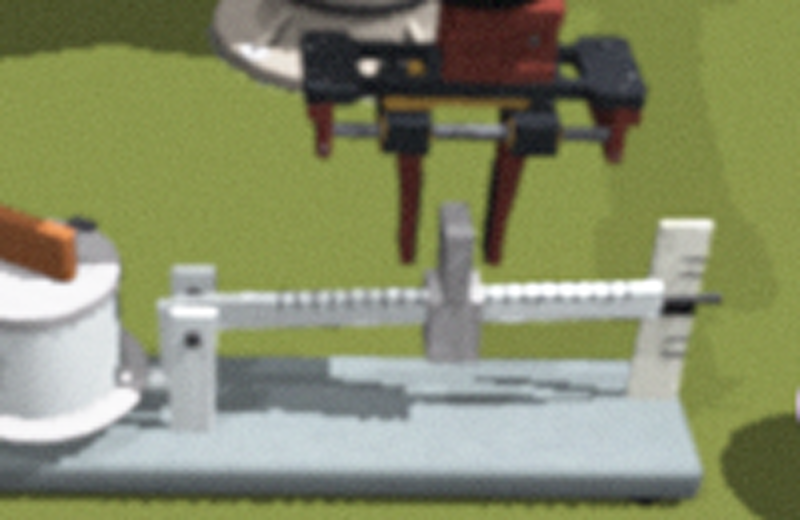

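The pointer is at row ~240 (level is about 244.5), so the beam is at about +0.043 and the poise needs ~11 mm more outward.

Call:
{"op": "play_rows", "data": {"moves": [[0, -6, 0, 0], [0, -6, 0, 0], [0, -4, 0, 0], [0, -4, 0, 0], [0, -4, 0, 0], [0, 0, 0, 0], [0, 0, 0, 0], [0, 6, 0, 0], [0, 6, 0, 0], [0, 0, 0, 0]]}}

```text
time_s: 16.35
tcp_pos: [0.54, 0.0965, 0.1557]
tcp_rot: [0.998, 0.065, 0.0, 0.0]
ft_force: [-0.1, 0.5, 1.1]
grip_width: 0.0401
grip_force: 0.0
```

Call:
{"op": "play_rows", "data": {"moves": [[0, 0, -20, 0], [0, 0, -30, 0], [0, 0, -30, 0], [0, 0, -20, 0], [0, 0, 0, 0], [0, 0, 0, 0], [0, 0, 0, 0], [0, 0, 0, 0], [0, 0, 0, 0], [0, 0, 0, 0]]}}

```text
time_s: 17.6
tcp_pos: [0.5398, 0.0974, 0.2555]
tcp_rot: [0.998, 0.065, -0.0, 0.0]
ft_force: [-0.4, 0.9, 0.4]
grip_width: 0.0391
grip_force: 0.0
```

Call:
{"op": "play_rows", "data": {"moves": [[0, 0, 0, 0], [0, 0, 0, 0], [0, 0, 0, 0], [0, 0, 0, 0]]}}

```text
time_s: 18.1
tcp_pos: [0.5399, 0.0973, 0.2557]
tcp_rot: [0.998, 0.065, 0.0, 0.0]
ft_force: [-0.5, -0.1, -0.2]
grip_width: 0.0396
grip_force: 0.0
```

Run:
```python
from h import *
s=cam('scene'); st=robot.state()
print(st['time_s'],st['tcp_pos'],st['ft_force'])
I=s['color'].astype(int).sum(2)
print(I[236:255,447:450].mean(1).astype(int), 'plate col',I[228:262,435:438].mean(1).astype(int))
cv2.imwrite('pics/s7.png',cv2.resize(s['color'][175:305,250:460],None,fx=3.8,fy=3.8,interpolation=2)[:,:,::-1])
```

```text
18.15 [0.53982702 0.09739818 0.25566811] [-1.05269676 -0.4086947   0.51278213]
[328 333 339 333 334 338 334 281 256 302 330 335 334 339 344 335 342 356
 363] plate col [568 567 572 573 563 552 553 539 531 541 534 468 386 310 320 305 330 435
 492 513 512 454 445 468 439 379 430 489 533 559 566 561 564 570]
```

View pics/s7.png

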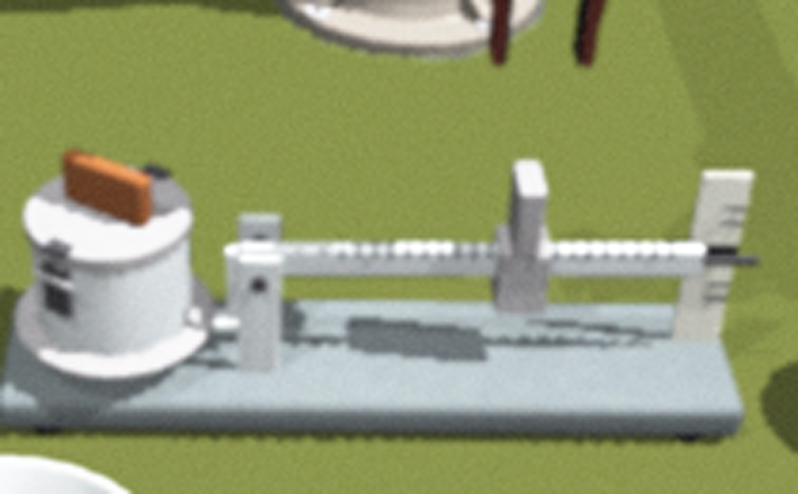

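The pointer now lies on the black mark (row 243.9, level 243.8) and the tin looks flat. I check the tin's centring numerically.

Run:
```python
from h import *
for n,roi in(('top',(205,280,310,400)),('scene',(205,240,255,300))):
    c=cam(n); hsv=cv2.cvtColor(c['color'],cv2.COLOR_RGB2HSV); m=cv2.inRange(hsv,(3,110,90),(18,255,255))
    z=np.zeros_like(m); a,b,d,e=roi; z[a:b,d:e]=m[a:b,d:e]
    k=max(cv2.findContours(z,0,1)[0],key=cv2.contourArea); r=cv2.minAreaRect(k)
    P=onz(c,*r[0],.165 if n=='top' else .153)[:2]; print(n,np.round(r[0],1),np.round(r[1],1),P,'scale xy',(P-O)@ex,(P-O)@ey)
    if n=='scene':
        I=c['color'].astype(int).sum(2); print(I[240:250,447:450].mean(1).astype(int))
s=robot.state();print(s['time_s'])
```

```text
top [344.4 239.2] [19.7  3.6] [ 0.5716927  -0.14613685] scale xy -0.00014787404537963856 -0.15900037261805663
scene [277.6 223.7] [25.6 13. ] [ 0.57769961 -0.14560639] scale xy 0.005876858252541904 -0.15925915028620694
[336 336 342 283 257 301 333 334 341 342]
18.25
```

The tin is centred within about 6 mm, and the beam is steady and level, so I hand in.

```bash
python3 -c "
from bench import robot
print(robot.job_done())"
```

```text
the job is handed in; nothing more can be done
None
```

I handed the job in at about 18 s, and the script gave no verdict back: the tin stands flat within about 6 mm of the platform's centre, the poise is at about 0.1 m with the pointer at rest on the centre mark, and everything is let go.

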